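Set a glass up under the drip stand

TASK

Lay the slotted spoon level across the rim of the short glass that stands in front of the drip stand, with the middle of its slotted bowl over the middle of the mouth, and let go. Then swing the stand's spout round, click by click, to the click where its nozzle stands over the glass, and leave it resting in that click. Do not shift the glass, and leave the plain spoon, the jigger and the sugar bowl where they are.

Things in the scene. Friction and masses are not known exactly. Their poses are not given: they have to be found in the camera images.
- spoon_grip (a point): Centre of the slotted spoon's handle, a bar 88 mm long, 9 wide, 7 high; 3.5 mm above the spoon's flat underside, 66 mm behind the bowl's middle. The spoon: rigid flat steel, 175 mm, 50 g, lying right way up left or right of the stand (a plain spoon lies on the other side). x runs along it from handle to tip, z up. Its centre of mass is about 10 mm behind the bowl's middle.
- spoon_bowl (a point): Middle of the slotted spoon's bowl, a flat open grid 44 mm long, 36 wide, 4 thick; this point is 2 mm above the spoon's flat underside, axes as for the grip. Beyond the bowl a flat tongue 10 mm wide ends 65 mm ahead of this point, so that the spoon bridges the glass: tongue on one side of the rim, handle on the other.
- glass_rim (a point): Centre of the mouth of the short glass, at rim height. Loose, empty, upright glass, 115 mm tall, rim 80 mm across outside, wall 4 mm, 0.3 kg. It stands about 150 mm from the stand's axis, on the robot's side, within 9 mm of below the point where the nozzle is when the spout joint is 0.
- stand_axis (a point): Steel drip stand, fixed to the counter: point on its upright swivel axis, at counter height; its -x axis points towards the glass. Round foot 124 mm across, column 18 mm thick, its cap 36 mm across up to 234 mm high; small plunger housing on the foot, on the side away from the glass.
- spout (a joint): Angle (rad) of the spout, column and arm together, about the stand's axis. 0 = nozzle over the glass; grows counter-clockwise seen from above, to the robot's right, where it starts 3 to 5 clicks off. A spring plunger clicks every 20 degrees (0.349), one click being at 0; passing one takes about 3 N at the knob. Let go, it settles into the nearest click. Range -0.75 to 2.1.
- spout_knob (a point): Where to hold the spout to swing it: a round black upright peg, 16 mm across, on the end of the arm, 150 mm from the swivel axis, straight above the nozzle. It stands free from 227 to 277 mm above the counter; this point is on its axis at 255 mm. The level arm below it is 14 mm thick, centred at 215 mm.
- nozzle (a point): Tip of the nozzle under the end of the arm, 150 mm from the swivel axis, 165 mm above the counter (50 mm above the glass's rim).
- plain_spoon: Plain spoon, 170 mm, solid closed bowl, lying on the counter; not the one to use. Bystander.
- jigger: Steel jigger, hourglass shape, 78 mm tall, 46 mm wide. Bystander.
- sugar_bowl: White bowl of sugar cubes, 84 mm across, about 50 mm tall. Bystander.
There are look-alikes about, which are no part of the job. What is shaped like the part that bears glass_rim but black is not meant.

How it is judged:
By the outcome, as a careful person would: the job done as asked, in the order asked, and still so for the second after the job is handed in, with the robot touching nothing.
It also fails if it takes over 72 s, if anything falls off the work surface, if the arm or the gripper's body presses on something with over 40 N, if the wrist force passes 120 N, or if a joint passes its speed limit or range.

ROBOT

A 6-joint arm with a two-finger parallel gripper is mounted at the origin on the work surface. World frame = base frame: x ahead of the robot, y to its left, z up, the work surface at z = 0. Lengths are in mm, angles in rad, forces in N, time in s.
With the tool pointing down it reaches from about 400 to 925 mm from the base axis. Payload 12.5 kg.
Tool frame: the origin (TCP) lies at the centre of the arm's flange, where the gripper is bolted on; the fingertips stand 190 mm ahead of it and the grasp point (between the pads) lies 171 mm ahead of it; z points along the fingers, y is the line along which they close (so a half turn about z gives the same grasp; the last joint's range is limited). The gripper opens to 95 mm and grips with 3 to 60 N. Pads are 20 mm wide; open, the fingers measure 119 mm over their backs; the gripper's body (75 mm by 180 mm) begins 59 mm behind the grasp point.
Start: joints at [1.077, 0.491, 1.559, -0, 1.092, -0.106], TCP at [236.322, 578.599, 404.761] pointing down, gripper open.
Joint ranges: [-3.1, 3.1], [-0.84, 2.19], [0.05, 2.79], [-1.13, 4.28], [0.06, 2.93], [-2.69, 2.69]. Speed limits (rad/s): [2.22, 2.22, 2.79, 3.14, 3.14, 3.14].

INTERFACE

Orientations are given as [roll, pitch, yaw] about the fixed x, y, z axes, in that order (R = Rz(yaw) Ry(pitch) Rx(roll)).
In Python, from cell import env, read_camera, search_frame, cut_out gives the robot as it stands. The module is installed in compiled form; this text tells all that it offers.
- The arm moves only by the tool move_arm, never from a script. Its argument "commands" is a list of rows, each a list of 3 entries, a list of its own where there are three numbers: the shift along the world's x, y, z normalised to -1 to 1, where 1 is 0.03 m, then the turn about the world's z normalised to -1 to 1, where 1 is 0.08 rad, then the opening, from -1 (shut) to 1 (fully open), so that 0 is half open. A call has 1 to 20 rows; each row shifts and turns the commanded pose from where the row before left it; what a row does not reach is not made up. A row lasts 1/12 s, in which the tool goes at most 41.7 mm and 7.16 degrees, less where a joint would pass 70% of its speed; a pose out of reach is approached as far as the arm can. A call with a number of a shift or a turn outside -1 to 1 is refused whole. A call with a gripper value outside its range is refused whole. The fingers move at their own pace and stop on an object; the grip force is fixed at half the most. Time passes only in rows, so rows that do not move let the fingers close. It gives the time, the measured TCP pose, the force, the opening and the grip force at its end, in the units of the state.
- env.state(): the state, without advancing time (a new reading comes with each control period).
- read_camera(name): name is "scene" or "top"; returns a dict with "image" (400x640x3 uint8, red, green, blue), "fx", "fy", "cx", "cy" (pixels), "rvec" (rotation vector, rad) and "tvec" (3), from world to camera coordinates, as OpenCV has them. Camera axes: x right, y down, z forward; pixel columns grow to the right and rows downward; lengths in mm; the calibration is good to about 2 mm. A picture is of the moment at which its call begins. There is no depth.
- env.job_done(): hands the job in; it is judged then, once.
Trained networks look in a picture, given as the dict that the camera call returned (one of the last four; its "shot" number tells which), for a name from the list of things; names that differ only in an ending like _2 or _b are one class to them, and where a whole thing is asked for, a point or a joint stands for the part that bears it (a point fixed in the world has none). Each returns a list of dicts, best first, with "confidence" (0 to 1); they miss things now and then, are a little off and sometimes report something else, mostly with a low value. They report only what shows in the picture. A call takes as long as a camera call. They do not tell look-alikes from the thing itself.
- search_frame(thing, picture): "at" ([column, row] in pixels, amid what is visible of it).
- cut_out(thing, picture): "region" (400x640 bool, what is visible of it) and "at" ([column, row] in pixels, amid what is visible of it).
The state is a dict: "t": time; "joints": joint angles; "qvel": joint speeds; "tau": joint torques, N m; "eef_pos": TCP position; "tcp_rot": TCP orientation; "ft_force": force on the tool from outside, world axes, zero at the start; "moment": the same for the moment, N m; "opening": opening from 0.0 (shut) to 1.0 (fully open); "grip_force": force on a finger pad.
Only numpy, scipy, OpenCV 4.12 (cv2) and the standard library are available. Lean on these libraries where they do the work, as an engineer would, in place of code of your own. Each camera call takes 0.05 s, during which the arm holds its last target. There are 200 camera calls.

## Working session

There is one attempt and no reset: what is moved stays moved. The work goes in short steps, Python scripts to look and compute and a tool call to move; the robot and the scene stay as the last step left them, time stands still between calls to the robot, and variables do not carry over. Pictures are saved under pics/ and viewed, at most 10 in all, crops included, and the job is handed in when it is done.

Besides the shell and the picture viewer there is one more tool, called after "Request:" in YAML: its name, and indented under it one key for each argument. move_arm: Moves the arm, as the interface text tells. Its arguments: {"type":"object","properties":{"commands":{"type":"array","items":{"type":"array"}}},"required":["commands"]}

```bash
mkdir -p pics; cat > h.py <<'E'
import numpy as np, cv2
from cell import env, read_camera, search_frame, cut_out
def ray(c,uv):
    R,_=cv2.Rodrigues(np.array(c["rvec"],float)); t=np.array(c["tvec"],float).ravel()
    d=R.T@np.array([(uv[0]-c["cx"])/c["fx"],(uv[1]-c["cy"])/c["fy"],1.]); return -R.T@t,d
def at_z(c,uv,z):
    o,d=ray(c,uv); return o+d*(z-o[2])/d[2]
def proj(c,p):
    K=np.array([[c["fx"],0,c["cx"]],[0,c["fy"],c["cy"]],[0,0,1.]])
    return cv2.projectPoints(np.array(p,float).reshape(-1,1,3),np.array(c["rvec"],float),np.array(c["tvec"],float),K,None)[0].reshape(-1,2)
def save(c,n): cv2.imwrite("pics/"+n+".png",cv2.cvtColor(c["image"],cv2.COLOR_RGB2BGR))
E
python3 - <<'E'
from h import *
for n in("scene","top"):
    c=read_camera(n); save(c,n+"0"); print(n,ray(c,(320,200)))
    for th in("spoon_grip","spoon_bowl","glass_rim","stand_axis","spout_knob","nozzle","plain_spoon","jigger","sugar_bowl"):
        for d in search_frame(th,c)[:4]: print(th,np.round(d["at"],1),round(d["confidence"],2),np.round(at_z(c,d["at"],{"glass_rim":115,"spout_knob":255,"nozzle":165}.get(th,3)),0))
print(env.state())
E
```

```text
scene (array([1205.358327  ,   10.58711602,  677.94439451]), array([-0.79513141, -0.0284091 , -0.60583296]))
spoon_grip [211.3 232.5] 0.66 [ 471. -318.    3.]
spoon_bowl [206.9 235.6] 0.75 [ 484. -326.    3.]
glass_rim [285.1 187.1] 0.89 [ 410. -112.  115.]
glass_rim [258.4 205.1] 0.81 [ 490. -171.  115.]
glass_rim [304.7 221. ] 0.66 [550. -50. 115.]
glass_rim [307.5 226.4] 0.23 [569. -42. 115.]
stand_axis [309.2 263. ] 0.75 [581. -41.   3.]
spout_knob [308.1 222.5] 0.69 [717. -29. 255.]
spout_knob [180.3 285.7] 0.17 [ 862. -210.  255.]
nozzle [312.3 222.5] 0.85 [613. -28. 165.]
plain_spoon [431.9 262.2] 0.96 [574. 266.   3.]
jigger [427.6 287.8] 0.96 [655. 239.   3.]
sugar_bowl [180.6 288.3] 0.91 [ 664. -338.    3.]
top (array([ 376.0911668 ,   11.23824205, 1183.93639456]), array([ 0.1055129 , -0.00111293, -0.99485116]))
spoon_grip [439.7 212.1] 0.67 [ 460. -331.    3.]
spoon_bowl [442.1 210.3] 0.89 [ 465. -338.    3.]
glass_rim [396.3 219.8] 0.97 [ 434. -185.  115.]
glass_rim [370.1 257.2] 0.61 [ 341. -114.  115.]
glass_rim [342.  205.7] 0.6 [473. -47. 115.]
stand_axis [339.8 152.5
[... 357 characters left out ...]
 [339.7 143.2] 0.43 [667. -51.   3.]
{'t': 1.0, 'joints': array([ 1.07741720e+00,  4.90902993e-01,  1.55894276e+00, -5.68032694e-06,
        1.09171632e+00, -1.05590163e-01]), 'qvel': array([-0.00106216,  0.0014857 ,  0.00017777,  0.00127327,  0.00138391,
       -0.00099392]), 'tau': array([ 4.90188104e-04, -6.12470198e+01, -2.58442014e+01,  6.93627354e-02,
        4.43463447e-02, -3.76855121e-05]), 'eef_pos': array([236.30604015, 578.59049579, 404.74433434]), 'tcp_rot': array([3.14156277e+00, 8.23599875e-06, 2.75380631e+00]), 'ft_force': array([ 0.11135106, -0.31994487,  0.26164087]), 'moment': array([ 0.01968663, -0.02289375,  0.01822929]), 'grip_force': 0.0, 'opening': 1.0005885318417105}
```

View pics/scene0.png

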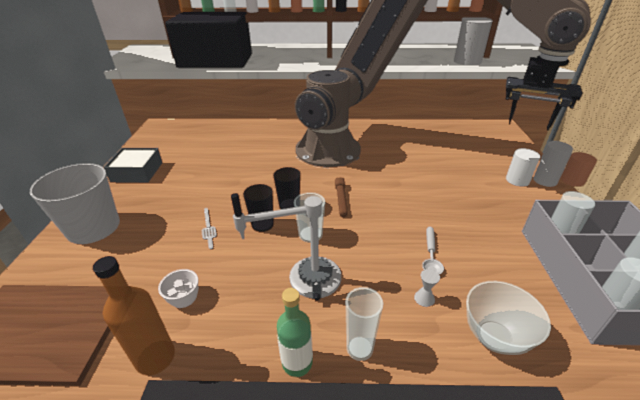

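View pics/top0.png

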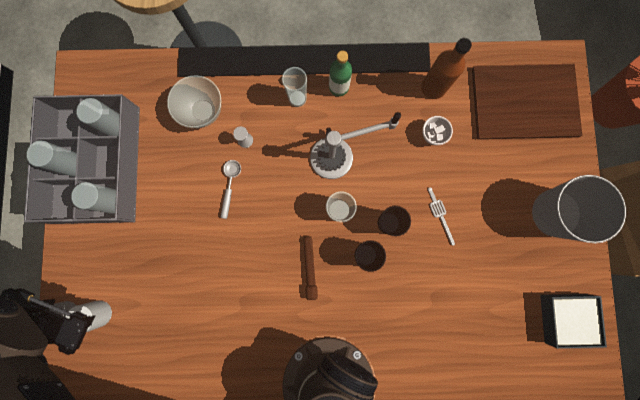

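Scene: the clear glass is at top px (341,206), in front of the stand (331,158). Black glasses at (394,221) and (370,256) are look-alikes. The slotted spoon is at (440,212), with its tongue up at (430,190) and handle end at (453,243). The plain spoon is at (228,188). The knob is near (396,118). Next I'll refine these with masks and an enlarged crop.

```bash
python3 - <<'E'
from h import *
for n in("top","scene"):
    c=read_camera(n)
    if n=="top":
        im=cv2.cvtColor(c["image"],cv2.COLOR_RGB2BGR)[100:260,300:470]
        cv2.imwrite("pics/crop.png",cv2.resize(im,None,fx=3.5,fy=3.5,interpolation=cv2.INTER_CUBIC))
    for th in("spoon_bowl","glass_rim","spout_knob","stand_axis"):
        for d in cut_out(th,c)[:3]:
            m=d["region"]; ys,xs=np.nonzero(m)
            print(n,th,round(d["confidence"],2),np.round(d["at"]),"box",xs.min(),xs.max(),ys.min(),ys.max(),len(xs))
            if th=="spoon_bowl":
                P=np.array([at_z(c,(x,y),3)[:2] for x,y in zip(xs,ys)])
                mu=P.mean(0); w,V=np.linalg.eigh(np.cov((P-mu).T)); a=V[:,1]; a=a if a[0]>0 else -a
                s=(P-mu)@a; print(" mean",mu,"dir",a,np.arctan2(a[1],a[0]),"ends",mu+a*s.min(),mu+a*s.max(),s.max()-s.min())
                l=(P-mu)@V[:,0]
                print(" widths",[(int(b),round(np.ptp(l[(s>=b)&(s<b+8)]),0)) for b in np.arange(s.min(),s.max(),8) if ((s>=b)&(s<b+8)).any()])
E
```

```text
top spoon_bowl 0.88 [439. 211.] box 429 453 188 243 338
 mean [ 459.04341086 -330.42120398] dir [0.93939535 0.3428358 ] 0.3499339872291771 ends [ 371.44357969 -362.39108543] [ 529.84979356 -304.58015349] 168.62571702819616
 widths [(-93, np.float64(8.0)), (-85, np.float64(9.0)), (-77, np.float64(9.0)), (-69, np.float64(10.0)), (-61, np.float64(9.0)), (-53, np.float64(9.0)), (-45, np.float64(8.0)), (-37, np.float64(7.0)), (-29, np.float64(8.0)), (-21, np.float64(6.0)), (-13, np.float64(25.0)), (-5, np.float64(34.0)), (2, np.float64(36.0)), (10, np.float64(37.0)), (18, np.float64(35.0)), (26, np.float64(34.0)), (34, np.float64(16.0)), (42, np.float64(8.0)), (50, np.float64(9.0)), (58, np.float64(9.0)), (66, np.float64(9.0)), (74, np.float64(0.0))]
top glass_rim 0.94 [371. 255.] box 355 385 240 270 740
top glass_rim 0.92 [395. 220.] box 378 410 205 236 836
top glass_rim 0.81 [340. 204.] box 326 356 191 221 740
top spout_knob 0.97 [337. 144.] box 317 400 112 169 1240
top spout_knob 0.45 [341. 207.] box 326 357 191 221 758
top stand_axis 0.6 [335. 155.] box 310 399 113 178 1833
scene spoo
[... 374 characters left out ...]
 (-52, np.float64(11.0)), (-44, np.float64(12.0)), (-36, np.float64(11.0)), (-28, np.float64(11.0)), (-20, np.float64(11.0)), (-12, np.float64(27.0)), (-4, np.float64(35.0)), (3, np.float64(35.0)), (11, np.float64(32.0)), (19, np.float64(32.0)), (27, np.float64(32.0)), (35, np.float64(26.0)), (43, np.float64(11.0)), (51, np.float64(11.0)), (59, np.float64(8.0)), (67, np.float64(8.0)), (75, np.float64(8.0))]
scene glass_rim 0.83 [286. 187.] box 274 300 167 209 913
scene glass_rim 0.69 [305. 218.] box 295 324 193 241 585
scene glass_rim 0.68 [260. 206.] box 244 273 184 231 1003
scene spout_knob 0.72 [310. 226.] box 231 333 193 284 2420
scene stand_axis 0.95 [310. 262.] box 231 341 193 300 3300
```

View pics/crop.png

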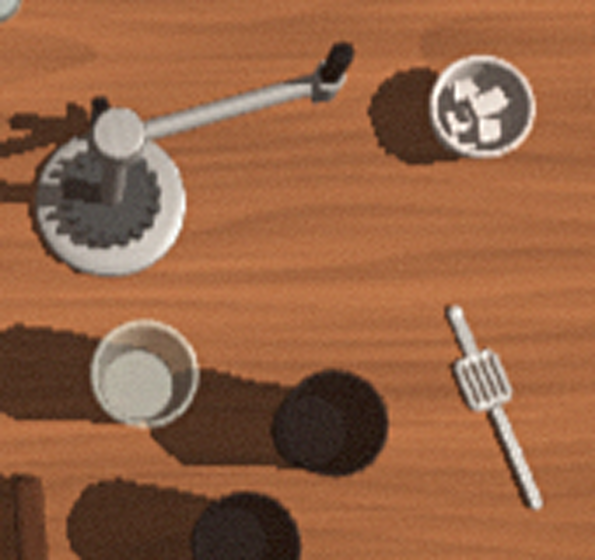

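```bash
python3 - <<'E'
from h import *
from scipy.optimize import least_squares
T=read_camera("top");S=read_camera("scene")
for c,z,f in((T,"top",4),(S,"scene",4)):
    pass
# dark knob pixels
g=T["image"].astype(int).max(2)[105:135,385:405]<60
ys,xs=np.nonzero(g); print("knob top px",xs.mean()+385,ys.mean()+105,len(xs),xs.min()+385,xs.max()+385,ys.min()+105,ys.max()+105)
g2=S["image"].astype(int).max(2)[185:230,225:248]<60
ys2,xs2=np.nonzero(g2); print("knob scene px",xs2.mean()+225,ys2.mean()+185,len(xs2),ys2.min()+185,ys2.max()+185)
a=np.array([xs.mean()+385,ys.mean()+105]);b=np.array([xs2.mean()+225,ys2.mean()+185])
r=least_squares(lambda p:np.r_[proj(T,p)[0]-a,proj(S,p)[0]-b],[670,-190,250]); print("knob",r.x,r.fun)
print("glass",at_z(T,(341.6,206.7),115),"foot z0,12",at_z(T,(331.7,157.1),0),at_z(T,(331.7,157.1),12),"cap234",at_z(T,(300+119/3.5,100+133/3.5),234))
for c in(T,S):
  for d in cut_out("glass_rim",c):
    m=d["region"]; u=d["at"]
    if (c is T and abs(u[0]-341)<9) or (c is S and abs(u[0]-307)<12):
        # fit circle radius 40 at z=115 (+ base) to silhouette hull
        def sil(p):
            th=np.linspace(0,2*np.pi,60); 
            P=np.r_[np.c_[p[0]+40*np.cos(th),p[1]+40*np.sin(th),0*th+115]]
            return proj(c,P)
        ys,xs=np.nonzero(m)
        if c is T:
            q=sil(r0:=least_squares(lambda p:np.r_[sil(p).min(0)-[xs.min(),ys.min()],sil(p).max(0)-[xs.max()+1,ys.max()+1]],[473,-47]).x); print("T fit",r0)
        print("S rim box for est",sil([473,-47]).min(0),sil([473,-47]).max(0),"mask",xs.min(),xs.max(),ys.min(),ys.max())
for c,n in((T,"t"),(S,"s")):
    im=cv2.cvtColor(c["image"],cv2.COLOR_RGB2BGR)
    if n=="s":
        im=cv2.resize(im[160:310,195:355],None,fx=3.7,fy=3.7,interpolation=cv2.INTER_CUBIC)
        def P(p,col): 
            for u in proj(c,p): cv2.circle(im,tuple(int(v) for v in (u-[195,160]+.5)*3.7),2,col,-1)
        th=np.linspace(0,6.28,40)
        P(np.c_[473+40*np.cos(th),-47+40*np.sin(th),0*th+115],(0,0,255))
        P(np.c_[473+30*np.cos(th),-47+30*np.sin(th),0*th],(255,0,0))
        P(np.c_[623+62*np.cos(th),-29+62*np.sin(th),0*th],(0,255,0))
        P(r.x,(0,255,255))
        ax=np.array([.9408,.339]);B=np.array([470,-326.])
        for s in(-110,-66,-22,0,22,65): P(np.r_[B+ax*s,3],(255,0,255))
        cv2.imwrite("pics/ov.png",im)
E
```

```text
knob top px 395.4166666666667 117.78333333333333 60 391 399 113 123
knob scene px 238.79396984924622 202.51256281407035 199 188 216
knob [ 661.51123574 -165.80480728  256.38342955] [-0.89792587  0.17363042 -0.74890158 -0.07982861]
glass [470.91579303 -45.45686289 115.        ] foot z0,12 [626.48949313 -26.67034304   0.        ] [623.95153591 -26.28611377  12.        ] cap234 [622.65177872 -25.6790772  234.        ]
T fit [471.59848438 -46.48513433]
S rim box for est [326.73017701 190.55226617] [357.638139   221.36680782] mask 326 357 191 221
T fit [642.14683536 -96.07770124]
S rim box for est [326.73017701 190.55226617] [357.638139   221.36680782] mask 317 400 112 170
S rim box for est [292.08623924 192.25541414] [323.37964009 211.31280718] mask 295 325 193 242
```

View pics/ov.png

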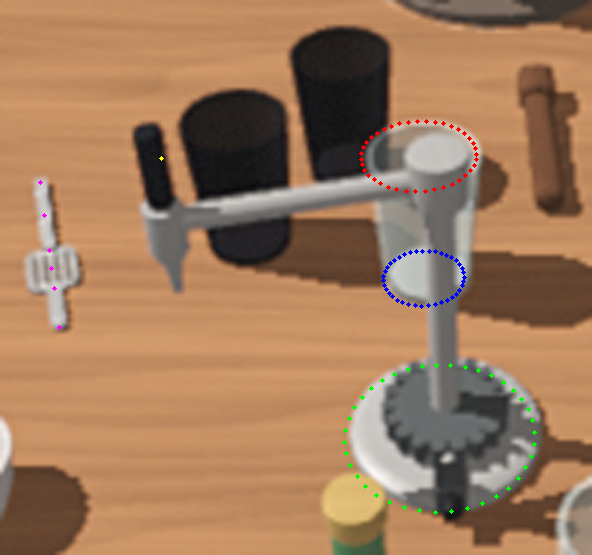

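The overlay lands on the clear glass, the foot and the slotted spoon to within about 1 px. The clear glass at top px (341,206) is the one meant, because the other two are black. Bowl is about (470,-326) with yaw 0.346, and the grip about (408,-348.5). The spout is about 5 clicks off. Moving over the handle.

Request:
move_arm:
  commands:
    - [[1,-0.75,0],-1,0]
    - [[1,-0.75,0],-1,0]
    - [[1,-0.75,0],-1,0]
    - [[1,-0.75,0],-1,0]
    - [[1,-0.75,0],-1,0]
    - [[1,-0.75,0],-1,0]
    - [[1,-0.75,0],-1,0]
    - [[1,-0.75,0],-1,0]
    - [[0,-1,0],-1,0]
    - [[0,-1,0],-1,0]
    - [[0,-1,0],-1,0]
    - [[0,-1,0],-1,0]
    - [[0,-1,0],-1,0]
    - [[0,-1,0],-1,0]
    - [[0,-1,0],-1,0]
    - [[0,-1,0],-1,0]
    - [[0,-1,0],-1,0]
    - [[0,-1,0],-1,0]
    - [[0,-1,0],-1,0]
    - [[0,-1,0],-1,0]

```text
t: 3.37
eef_pos: [476.1, 37.2, 405.0]
tcp_rot: [3.141, -0.0, 1.15]
ft_force: [0.9, 0.2, 0.4]
opening: 0.498
grip_force: 0.0
```

Request:
move_arm:
  commands:
    - [[0,-1,0],-1,0]
    - [[0,-1,0],-1,0]
    - [[0,-1,0],-1,0]
    - [[0,-1,0],-1,0]
    - [[-0.2,-0.9,0],-1,0]
    - [[-0.2,-0.9,0],-1,0]
    - [[-0.2,-0.9,0],-1,0]
    - [[-0.2,-0.9,0],-1,0]
    - [[-0.2,-0.9,0],-1,0]
    - [[-0.2,-0.9,0],-1,0]
    - [[-0.2,-0.9,0],0,0]
    - [[-0.2,-0.9,0],0,0]
    - [[-0.2,-0.9,0],0,0]
    - [[-0.2,-0.9,0],0,0]
    - [[0,0,0],0,0]
    - [[0,0,0],0,0]

```text
t: 4.7
eef_pos: [415.9, -352.3, 404.5]
tcp_rot: [-3.141, 0.0, 0.352]
ft_force: [0.3, 0.1, 0.4]
opening: 0.498
grip_force: 0.0
```

```bash
python3 - <<'E'
from h import *
s=env.state(); print(s["t"],s["eef_pos"],s["tcp_rot"],s["joints"],s["opening"])
T=read_camera("top");S=read_camera("scene")
for i in (238.5-2,237.2):
  print(at_z(S,(236.6,205.1),252))
print(at_z(T,(395.7,118.6),252))
E
```

```text
4.7 [ 415.88178528 -352.33641212  404.50510336] [-3.14137880e+00  1.01628949e-04  3.51635623e-01] [-8.24065398e-01  3.77939450e-01  1.75588024e+00 -1.35808304e-05
  1.00800946e+00  3.95102564e-01] 0.4979991964219291
[ 664.22439058 -168.67922893  252.        ]
[ 664.22439058 -168.67922893  252.        ]
[ 661.26385315 -169.31462886  252.        ]
```

Request:
move_arm:
  commands:
    - [[-0.13,0.06,-1],0,-0.3]
    - [[-0.13,0.06,-1],0,-0.3]
    - [[0,0,-1],0,-0.3]
    - [[0,0,-1],0,-0.3]
    - [[0,0,-1],0,-0.3]
    - [[0,0,-1],0,-0.3]
    - [[0,0,-0.5],0,-0.3]
    - [[0,0,-0.3],0,-0.3]
    - [[0,0,-0.2],0,-0.3]
    - [[0,0,0],0,-0.3]
    - [[0,0,0],0,-0.3]
    - [[0,0,0],0,-0.3]

```text
t: 5.8
eef_pos: [408.8, -347.8, 195.9]
tcp_rot: [3.14, -0.001, 0.354]
ft_force: [-0.3, 0.6, -0.5]
opening: 0.35
grip_force: 0.0
```

```bash
python3 - <<'E'
from h import *
T=read_camera("top")
im=cv2.cvtColor(T["image"],cv2.COLOR_RGB2BGR)[150:270,370:500]
S=read_camera("scene")
im2=cv2.cvtColor(S["image"],cv2.COLOR_RGB2BGR)[150:270,150:280]
cv2.imwrite("pics/grip.png",np.hstack([cv2.resize(i,None,fx=3,fy=3,interpolation=cv2.INTER_CUBIC) for i in (im,im2)]))
E
```

```text
(no output)
```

View pics/grip.png

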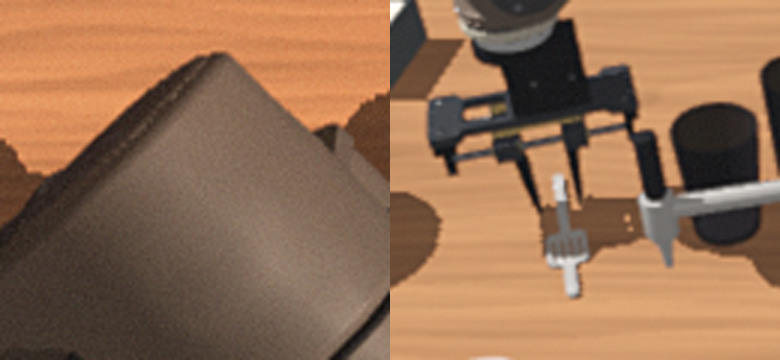

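The scene view (right half) shows the fingers straddling the handle. I'll lower the last few mm, close, and lift.

Request:
move_arm:
  commands:
    - [[0,0,-0.12],0,-0.3]
    - [[0,0,0],0,-0.3]
    - [[0,0,0],0,-0.7]
    - [[0,0,0],0,-1]
    - [[0,0,0],0,-1]
    - [[0,0,0],0,-1]
    - [[0,0,0],0,-1]
    - [[0,0,0],0,-1]
    - [[0,0,0],0,-1]

```text
t: 6.65
eef_pos: [408.5, -347.8, 191.2]
tcp_rot: [3.141, 0.0, 0.354]
ft_force: [-0.6, 0.2, 0.1]
opening: 0.09
grip_force: 30.0
```

Request:
move_arm:
  commands:
    - [[0,0,0.5],0,-1]
    - [[0,0,1],0,-1]
    - [[0,0,1],0,-1]
    - [[0,0,1],0,-1]
    - [[0,0,1],0,-1]
    - [[0,0,1],0,-1]
    - [[0.2,0.5,0.4],-0.5,-1]
    - [[0.2,0.9,0],-1,-1]
    - [[0.2,0.9,0],-1,-1]
    - [[0.2,0.9,0],-1,-1]
    - [[0.1,0.9,0],-1,-1]
    - [[0,0.9,0],-1,-1]
    - [[0,0.9,0],-1,-1]
    - [[0,0.9,0],-1,-1]
    - [[0,0.9,0],-1,-1]
    - [[0,0.9,0],-1,-1]
    - [[-0.1,0.9,0],-1,-1]
    - [[0,0.9,0],-1,-1]
    - [[0,0.9,0],-1,-1]
    - [[0,0.9,0],-1,-1]

```text
t: 8.32
eef_pos: [432.2, 19.5, 368.2]
tcp_rot: [3.142, -0.0, -0.73]
ft_force: [1.5, -0.7, -0.2]
opening: 0.093
grip_force: 30.0
```

Request:
move_arm:
  commands:
    - [[0,0,0],0,-1]
    - [[0,0,0],0,-1]
    - [[0,0,0],0,-1]
    - [[0,0,0],0,-1]

```text
t: 8.65
eef_pos: [432.6, 17.5, 368.2]
tcp_rot: [3.141, -0.0, -0.726]
ft_force: [0.2, -1.0, -1.3]
opening: 0.091
grip_force: 30.0
```

```bash
python3 - <<'E'
from h import *
s=env.state(); print(s["t"],s["eef_pos"],s["tcp_rot"],s["joints"],s["opening"],s["grip_force"])
S=read_camera("scene");T=read_camera("top")
y=s["tcp_rot"][2]; a=np.array([np.cos(y),np.sin(y)]); B=s["eef_pos"][:2]+65.4*a; z=s["eef_pos"][2]-191.2
print("bowl pred",B,z)
im=cv2.cvtColor(S["image"],cv2.COLOR_RGB2BGR)
im=cv2.resize(im[110:260,230:390],None,fx=3.7,fy=3.7,interpolation=cv2.INTER_CUBIC)
l=np.array([-a[1],a[0]])
def P(p,col):
    for u in proj(S,p): cv2.circle(im,tuple(int(v) for v in (u-[230,110]+.5)*3.7),2,col,-1)
for p in [B+22*a+18*l,B+22*a-18*l,B-22*a-18*l,B-22*a+18*l,B+65*a]: P(np.r_[p,z+4],(255,0,255))
th=np.linspace(0,6.28,30)
P(np.c_[473+40*np.cos(th),-45+40*np.sin(th),0*th+115],(0,0,255))
cv2.imwrite("pics/carry.png",im)
E
```

```text
8.65 [432.57608985  17.50546777 368.16179182] [ 3.14143902e+00 -7.61496467e-05 -7.25897225e-01] [-1.12334332e-01  2.70996866e-01  2.05152348e+00 -2.31966450e-04
  8.19098519e-01  2.18451763e+00] 0.09090073517120954 29.99964326620102
bowl pred [481.48902053 -25.90749357] 176.96179181869303
```

View pics/carry.png

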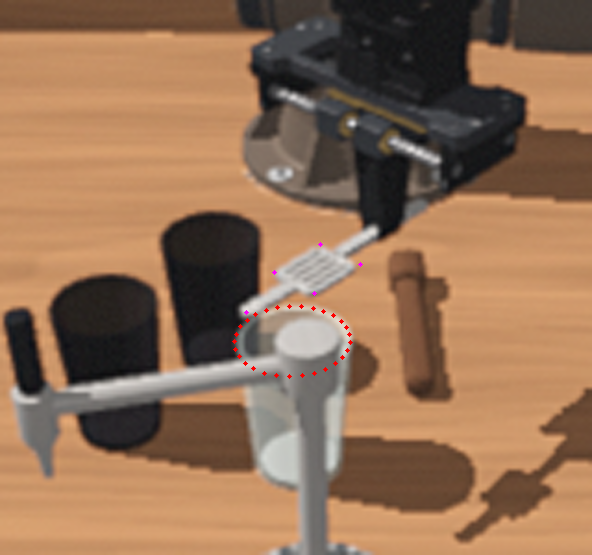

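The spoon is held firmly and its bowl matches the predicted corners. The bowl needs to shift by (-9.5,-19.6) and then go down.

Request:
move_arm:
  commands:
    - [[-0.16,-0.33,0],0,-1]
    - [[-0.16,-0.32,0],0,-1]
    - [[0,0,-0.5],0,-1]
    - [[0,0,-0.5],0,-1]
    - [[0,0,-0.4],0,-1]
    - [[0,0,-0.3],0,-1]
    - [[0,0,0],0,-1]
    - [[0,0,0],0,-1]
    - [[0,0,0],0,-1]

```text
t: 9.5
eef_pos: [422.9, -1.8, 317.6]
tcp_rot: [-3.141, -0.0, -0.727]
ft_force: [0.5, -0.8, -0.2]
opening: 0.092
grip_force: 30.0
```

```bash
python3 - <<'E'
from h import *
s=env.state(); y=s["tcp_rot"][2]; print(s["eef_pos"],y,s["eef_pos"][:2]+65.4*np.array([np.cos(y),np.sin(y)]),s["ft_force"])
E
```

```text
[422.87402582  -1.84341932 317.62540452] -0.7267462181674158 [471.75008159 -45.29789173] [ 0.50019006 -0.77070385 -0.15383787]
```

Request:
move_arm:
  commands:
    - [[0,0,-0.2],0,-1]
    - [[0,0,-0.1],0,-1]
    - [[0,0,-0.05],0,-1]
    - [[0,0,0],0,-1]
    - [[0,0,0],0,-1]

```text
t: 9.92
eef_pos: [422.9, -1.3, 306.7]
tcp_rot: [3.141, 0.0, -0.726]
ft_force: [0.1, -0.6, -0.2]
opening: 0.092
grip_force: 30.0
```

Request:
move_arm:
  commands:
    - [[0,0,-0.03],0,-1]
    - [[0,0,0],0,-1]
    - [[0,0,0],0,-1]

```text
t: 10.17
eef_pos: [422.9, -1.2, 306.0]
tcp_rot: [-3.141, -0.0, -0.726]
ft_force: [-1.2, 1.0, 4.5]
opening: 0.088
grip_force: 30.0
```

Contact at the expected height (4.5 N). Easing off slightly and releasing.

Request:
move_arm:
  commands:
    - [[0,0,0.01],0,-1]
    - [[0,0,0],0,-0.8]
    - [[0,0,0],0,-0.7]
    - [[0,0,0],0,-0.6]
    - [[0,0,0],0,-0.5]
    - [[0,0,0],0,-0.5]
    - [[0,0,0],0,-0.5]
    - [[0,0,0.1],0,-0.5]
    - [[0,0,0.3],0,-0.5]
    - [[0,0,0.7],0,-0.5]
    - [[0,0,1],0,-0.5]
    - [[0,0,1],0,-0.5]
    - [[0,0,1],0,-0.5]
    - [[0,0,1],0,-0.5]
    - [[0,0,0.5],0,-0.5]
    - [[0,0,0],0,-0.5]

```text
t: 11.5
eef_pos: [422.8, -1.2, 477.3]
tcp_rot: [-3.139, -0.005, -0.726]
ft_force: [-0.4, -0.4, -0.3]
opening: 0.25
grip_force: 0.0
```

```bash
python3 - <<'E'
from h import *
s=env.state(); print(s["eef_pos"],s["joints"])
S=read_camera("scene")
im=cv2.cvtColor(S["image"],cv2.COLOR_RGB2BGR)
im=cv2.resize(im[110:260,230:390],None,fx=3.7,fy=3.7,interpolation=cv2.INTER_CUBIC)
a=np.array([np.cos(-.726),np.sin(-.726)]);l=np.array([-a[1],a[0]]);B=np.array([472,-45.])
def P(p,col):
    for u in proj(S,p): cv2.circle(im,tuple(int(v) for v in (u-[230,110]+.5)*3.7),2,col,-1)
for p in [B+22*a+18*l,B+22*a-18*l,B-22*a-18*l,B-22*a+18*l,B+65*a,B-110*a]: P(np.r_[p,119],(255,0,255))
cv2.imwrite("pics/placed.png",im)
E
```

```text
[422.76664965  -1.23121037 477.28564985] [-1.59403524e-01  1.15532894e-01  1.91370400e+00 -1.38659715e-04
  1.10660071e+00  2.13753805e+00]
```

View pics/placed.png

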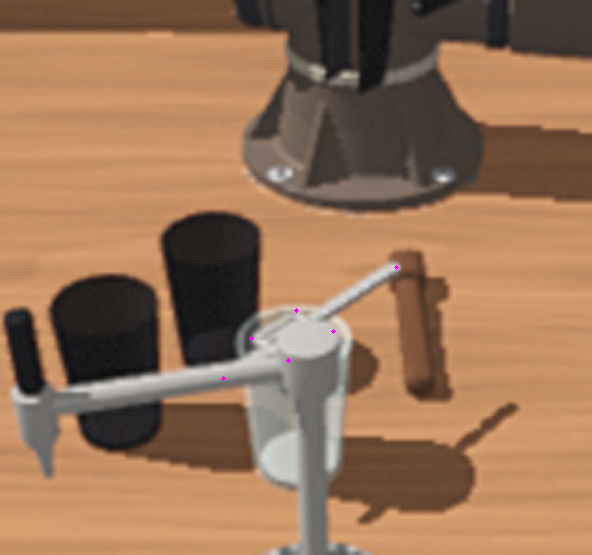

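The spoon lies across the rim with its bowl at the expected pixels. Next, move over the knob at about (663,-169) with the closing line along its path (yaw 1.83).

Request:
move_arm:
  commands:
    - [[0,0,0.8],1,0]
    - [[0.3,-0.2,0],1,0]
    - [[0.4,-0.28,0],1,0]
    - [[0.4,-0.28,0],1,0]
    - [[0.4,-0.28,0],1,0]
    - [[0.4,-0.28,0],1,0]
    - [[0.4,-0.28,0],1,0]
    - [[0.4,-0.28,0],1,0]
    - [[0.4,-0.28,0],1,0]
    - [[0.4,-0.28,0],1,0]
    - [[0.4,-0.28,0],1,0]
    - [[0.4,-0.28,0],1,0]
    - [[0.4,-0.28,0],1,0]
    - [[0.4,-0.28,0],1,0]
    - [[0.4,-0.28,0],1,0]
    - [[0.4,-0.28,0],1,0]
    - [[0.4,-0.28,0],1,0]
    - [[0.4,-0.28,0],1,0]
    - [[0.4,-0.28,0],1,0]
    - [[0.4,-0.28,0],1,0]

```text
t: 13.22
eef_pos: [648.7, -159.0, 495.8]
tcp_rot: [-3.139, 0.001, 0.878]
ft_force: [0.1, -0.9, 0.1]
opening: 0.499
grip_force: 0.0
```

Request:
move_arm:
  commands:
    - [[0.4,-0.28,0],1,0]
    - [[0,0,0],1,0]
    - [[0,0,0],1,0]
    - [[0,0,0],1,0]
    - [[0,0,0],1,0]
    - [[0,0,0],1,0]
    - [[0,0,0],1,0]
    - [[0,0,0],1,0]
    - [[0,0,0],1,0]
    - [[0,0,0],1,0]
    - [[0,0,0],1,0]
    - [[0,0,0],1,0]
    - [[0,0,0],0,0]
    - [[0,0,0],0,0]

```text
t: 14.38
eef_pos: [660.1, -167.0, 496.5]
tcp_rot: [-3.14, -0.001, 1.831]
ft_force: [0.3, 0.1, 0.3]
opening: 0.502
grip_force: 0.0
```

```bash
python3 - <<'E'
from h import *
s=env.state(); print(s["t"],s["eef_pos"],s["tcp_rot"],s["joints"])
T=read_camera("top"); S=read_camera("scene")
im=cv2.cvtColor(T["image"],cv2.COLOR_RGB2BGR)[90:250,300:460]
im2=cv2.cvtColor(S["image"],cv2.COLOR_RGB2BGR)[110:270,180:340]
cv2.imwrite("pics/knob.png",np.hstack([cv2.resize(i,(400,400),interpolation=cv2.INTER_CUBIC) for i in (im,im2)]))
E
```

```text
14.3833 [ 660.11261909 -166.95122552  496.48646124] [-3.13991201e+00 -1.23090965e-03  1.83134804e+00] [-3.44661190e-01  5.08890075e-01  1.27970703e+00  5.74255165e-05
  1.35507798e+00 -6.05226291e-01]
```

View pics/knob.png

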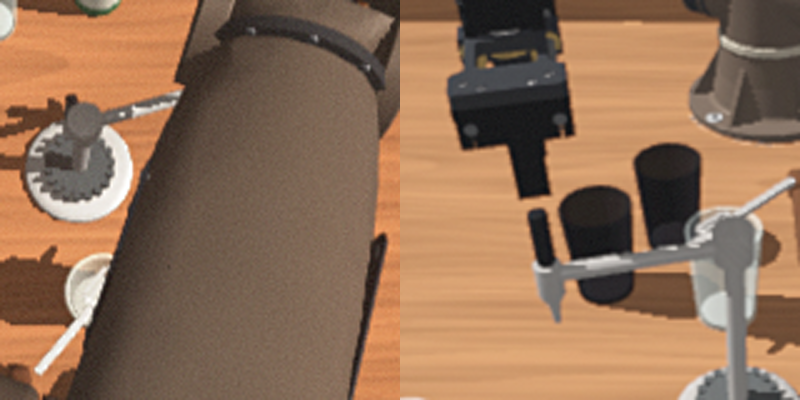

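The fingers stand above the peg (scene half, peg at about (540,237)). Going down 70 mm and gripping.

Request:
move_arm:
  commands:
    - [[0.1,-0.07,-0.3],0,0]
    - [[0,0,-0.6],0,0]
    - [[0,0,-0.6],0,0]
    - [[0,0,-0.5],0,0]
    - [[0,0,-0.3],0,0]
    - [[0,0,0],0,0]
    - [[0,0,0],0,0]

```text
t: 15.07
eef_pos: [663.1, -169.1, 428.8]
tcp_rot: [-3.141, -0.0, 1.833]
ft_force: [-0.3, -0.2, 0.7]
opening: 0.497
grip_force: 0.0
```

Request:
move_arm:
  commands:
    - [[0,0,0],0,-0.4]
    - [[0,0,0],0,-0.6]
    - [[0,0,0],0,-1]
    - [[0,0,0],0,-1]
    - [[0,0,0],0,-1]
    - [[0,0,0],0,-1]
    - [[0,0,0],0,-1]

```text
t: 15.65
eef_pos: [662.9, -169.0, 429.3]
tcp_rot: [3.141, 0.0, 1.834]
ft_force: [-0.0, 1.5, 1.1]
opening: 0.162
grip_force: 30.0
```

```bash
python3 - <<'E'
from h import *
s=env.state(); print(s["t"],s["eef_pos"],s["tcp_rot"],s["ft_force"],s["opening"],s["grip_force"])
A=np.array([625,-26.]); p=s["eef_pos"][:2]-A; print(np.hypot(*p),np.degrees(np.arctan2(p[1],p[0])))
a0=np.arctan2(p[1],p[0]); r=150; q=s["eef_pos"][:2]
# use chord steps of 0.0698 rad (4 deg) relative to current
for k in range(0,26):
    d=r*np.array([np.cos(a0-(k+1)*np.radians(4))-np.cos(a0-k*np.radians(4)),np.sin(a0-(k+1)*np.radians(4))-np.sin(a0-k*np.radians(4))])/30
    print(k+1,np.round(d,2).tolist(),end="; ")
E
```

```text
15.65 [ 662.91725926 -168.9831837   429.34655901] [3.14111377e+00 2.32007599e-04 1.83376207e+00] [-0.01804865  1.47472771  1.14931346] 0.16182225528983904 30.00029146671295
147.92535067172116 -75.14777047486342
1 [-0.34, -0.08]; 2 [-0.34, -0.05]; 3 [-0.35, -0.03]; 4 [-0.35, -0.01]; 5 [-0.35, 0.02]; 6 [-0.35, 0.04]; 7 [-0.34, 0.07]; 8 [-0.34, 0.09]; 9 [-0.33, 0.11]; 10 [-0.32, 0.14]; 11 [-0.31, 0.16]; 12 [-0.3, 0.18]; 13 [-0.29, 0.2]; 14 [-0.27, 0.22]; 15 [-0.25, 0.24]; 16 [-0.24, 0.26]; 17 [-0.22, 0.27]; 18 [-0.2, 0.29]; 19 [-0.18, 0.3]; 20 [-0.16, 0.31]; 21 [-0.14, 0.32]; 22 [-0.11, 0.33]; 23 [-0.09, 0.34]; 24 [-0.07, 0.34]; 25 [-0.04, 0.35]; 26 [-0.02, 0.35];
```

Gripped (16 mm peg = 0.16 opening). Swinging click by click, 5 rows of 4° each.

Request:
move_arm:
  commands:
    - [[-0.34,-0.08,0],-0.87,-1]
    - [[-0.34,-0.05,0],-0.87,-1]
    - [[-0.35,-0.03,0],-0.87,-1]
    - [[-0.35,-0.01,0],-0.87,-1]
    - [[-0.35,0.02,0],-0.87,-1]
    - [[0,0,0],0,-1]
    - [[0,0,0],0,-1]

```text
t: 16.23
eef_pos: [611.0, -173.6, 429.3]
tcp_rot: [3.141, 0.0, 1.488]
ft_force: [-0.6, 0.0, 2.2]
opening: 0.159
grip_force: 30.0
```

Request:
move_arm:
  commands:
    - [[-0.35,0.04,0],-0.87,-1]
    - [[-0.34,0.07,0],-0.87,-1]
    - [[-0.34,0.09,0],-0.87,-1]
    - [[-0.33,0.11,0],-0.87,-1]
    - [[-0.32,0.14,0],-0.87,-1]
    - [[0,0,0],0,-1]
    - [[0,0,0],0,-1]

```text
t: 16.82
eef_pos: [561.1, -160.2, 429.3]
tcp_rot: [3.141, 0.0, 1.142]
ft_force: [-1.6, -1.6, 3.1]
opening: 0.165
grip_force: 30.0
```

Forces are small and it tracks the arc well. Next three clicks.

Request:
move_arm:
  commands:
    - [[-0.31,0.16,0],-0.87,-1]
    - [[-0.3,0.18,0],-0.87,-1]
    - [[-0.29,0.2,0],-0.87,-1]
    - [[-0.27,0.22,0],-0.87,-1]
    - [[-0.25,0.24,0],-0.87,-1]
    - [[0,0,0],0,-1]
    - [[0,0,0],0,-1]

```text
t: 17.4
eef_pos: [518.3, -130.3, 429.3]
tcp_rot: [3.141, 0.001, 0.793]
ft_force: [-4.7, -4.9, 3.9]
opening: 0.164
grip_force: 30.0
```

Request:
move_arm:
  commands:
    - [[-0.24,0.26,0],-0.87,-1]
    - [[-0.22,0.27,0],-0.87,-1]
    - [[-0.2,0.29,0],-0.87,-1]
    - [[-0.18,0.3,0],-0.87,-1]
    - [[-0.16,0.31,0],-0.87,-1]
    - [[0,0,0],0,-1]
    - [[0,0,0],0,-1]

```text
t: 17.98
eef_pos: [488.2, -87.1, 429.3]
tcp_rot: [-3.142, 0.002, 0.446]
ft_force: [-8.3, -3.3, 4.6]
opening: 0.165
grip_force: 30.0
```

Request:
move_arm:
  commands:
    - [[-0.14,0.32,0],-0.87,-1]
    - [[-0.11,0.33,0],-0.87,-1]
    - [[-0.09,0.34,0],-0.87,-1]
    - [[-0.07,0.34,0],-0.87,-1]
    - [[-0.04,0.35,0],-0.87,-1]
    - [[0,0,0],0,-1]
    - [[0,0,0],0,-1]

```text
t: 18.57
eef_pos: [474.7, -36.4, 429.3]
tcp_rot: [-3.142, 0.002, 0.098]
ft_force: [-8.0, -1.8, 7.4]
opening: 0.163
grip_force: 30.0
```

Request:
move_arm:
  commands:
    - [[0,0,0],0,-0.6]
    - [[0,0,0],0,-0.4]
    - [[0,0,0],0,-0.2]
    - [[0,0,0],0,-0.2]
    - [[0,0,0],0,-0.2]
    - [[0,0,0.3],0,-0.2]
    - [[0,0,0.6],0,-0.2]
    - [[0,0,0.8],0,-0.2]
    - [[0,0,0.8],0,-0.2]
    - [[0,0,0.3],0,-0.2]
    - [[0,0.5,0],0,-0.2]
    - [[0,1,0],0,-0.2]
    - [[0,1,0],0,-0.2]
    - [[0,1,0],0,-0.2]
    - [[0,1,0],0,-0.2]
    - [[0,1,0],0,-0.2]
    - [[0,1,0],0,-0.2]
    - [[0,1,0],0,-0.2]
    - [[0,1,0],0,-0.2]
    - [[0,1,0],0,-0.2]

```text
t: 20.23
eef_pos: [474.2, 249.8, 513.0]
tcp_rot: [3.141, 0.0, 0.094]
ft_force: [0.3, 0.7, 0.0]
opening: 0.403
grip_force: 0.0
```

Request:
move_arm:
  commands:
    - [[0,1,0],0,-0.2]
    - [[0,1,0],0,-0.2]
    - [[0,1,0],0,-0.2]
    - [[0,1,0],0,-0.2]
    - [[0,1,0],0,-0.2]
    - [[0,0.5,0],0,-0.2]
    - [[0,0,0],0,-0.2]
    - [[0,0,0],0,-0.2]
    - [[0,0,0],0,-0.2]

```text
t: 20.98
eef_pos: [474.6, 412.7, 512.9]
tcp_rot: [3.141, 0.0, 0.094]
ft_force: [-0.3, -0.7, -0.7]
opening: 0.403
grip_force: 0.0
```

```bash
python3 - <<'E'
from h import *
T=read_camera("top"); S=read_camera("scene")
print(env.state()["eef_pos"])
im=cv2.cvtColor(T["image"],cv2.COLOR_RGB2BGR)[120:260,270:410]
im2=cv2.cvtColor(S["image"],cv2.COLOR_RGB2BGR)[150:290,240:380]
cv2.imwrite("pics/end.png",np.hstack([cv2.resize(i,(400,400),interpolation=cv2.INTER_CUBIC) for i in (im,im2)]))
for d in cut_out("glass_rim",T):
    ys,xs=np.nonzero(d["region"]); print(d["at"],xs.min(),xs.max(),ys.min(),ys.max())
for th in("plain_spoon","jigger","sugar_bowl","spoon_bowl"):
    print(th,[(np.round(d["at"]),round(d["confidence"],2)) for d in search_frame(th,T)[:2]])
a=np.array([np.cos(-.726),np.sin(-.726)]);B=np.array([472,-45.5])
print("pred bowl,tip,end,rim; nozzle", proj(T,[np.r_[B,119],np.r_[B+65*a,119],np.r_[B-110*a,119]]).round(1).tolist(), proj(T,[[475.5,-38.8,277],[475.5,-38.8,165]]).round(1).tolist(), proj(S,[[475.5,-38.8,277],[475.5,-38.8,165]]).round(1).tolist())
E
```

```text
[474.68083282 412.37258582 513.25692692]
[396.7, 221.8] 378 410 205 235
[369.9, 258.2] 355 385 240 272
[333.2, 213.9] 315 357 188 238
[332.2, 209.8] 326 355 193 220
plain_spoon [(array([226., 174.]), 0.58)]
jigger [(array([334., 160.]), 0.53)]
sugar_bowl [(array([436., 129.]), 0.64)]
spoon_bowl [(array([338., 211.]), 0.86)]
pred bowl,tip,end,rim; nozzle [[341.7, 206.1], [357.8, 187.1], [313.9, 238.9]] [[342.2, 198.1], [339.9, 203.1]] [[309.0, 145.8], [310.4, 186.0]]
```

View pics/end.png

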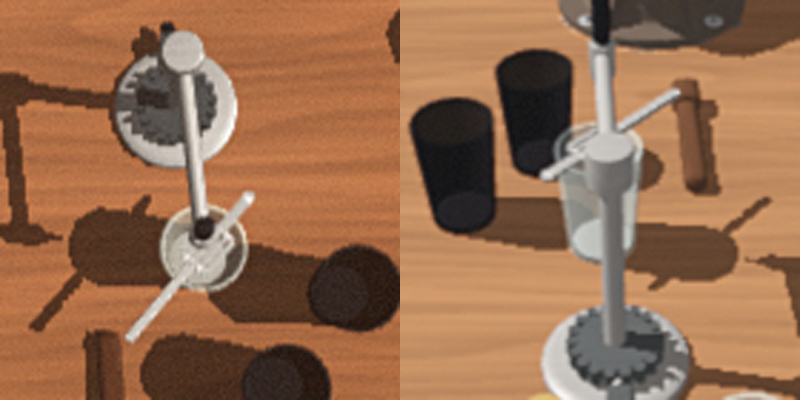

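The final view shows the spoon lying across the clear glass and the knob at about top px (341,199), against a predicted (342,198). The glass outline is still within about 2 px of its first box, and the robot is clear. Handing in.

```bash
python3 -c "
from cell import env
print(env.job_done())"
```

```text
the job is handed in; nothing more can be done
None
```

The slotted spoon lies across the clear glass with its bowl over the mouth, and the spout rests in the click with its nozzle over the glass; the job is handed in, with no verdict shown, at about 21 s on the robot's clock.

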